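# Dock the field laboratory's battery pack and put it on line

### The arm

A 7-joint arm with a two-finger parallel gripper is mounted at the origin on the work surface; the furniture and walls round the work are solid. World frame = base frame: x ahead of the robot, y to its left, z up, the work surface at z = 0. Lengths are in m, angles in rad, forces in N, time in s.
With the tool pointing down it reaches from about 0.4 to 0.875 m from the base axis. Payload 6.5 kg.
Tool frame: the origin (TCP) lies midway between the tips of the shut fingers; the grasp point (between the pads) lies 19 mm behind it; z points along the fingers, y is the line along which they close (so a half turn about z gives the same grasp; the last joint's range is limited). The gripper opens to 85 mm and grips with 20 to 120 N. Pads are 22 mm wide; open, the fingers measure 114 mm over their backs; the gripper's body (76 mm by 85 mm) begins 54 mm behind the grasp point. The pads swing forward as they close: fully open they stand 13 mm farther back than shut.
Start: joints at [-1.391, 0.536, -0.004, 1.538, 0.003, 1.067, -0.071], TCP at [0.158, 0.63, 0.231] pointing down, gripper open.
Joint ranges: [-2.7, 2.7], [-0.37, 2.16], [-1.27, 1.26], [0.24, 2.4], [-1.31, 4.45], [0.19, 1.91], [-2.76, 2.76]. Speed limits (rad/s): [2.39, 2.39, 3.14, 3.14, 3.14, 3.14, 3.14].

### API

Orientations are given as a 3x3 rotation matrix whose columns are the frame's x, y, z axes.
In Python, from plant import * gives the robot as it stands. The module is installed in compiled form; this text tells all that it offers.
- The arm moves only by the tool move_arm, never from a script. Its argument "series" is one flat list of numbers, 4 for each row, row after row: the shift along the world's x, y, z as a fraction of full scale, then the turn about the world's z as a fraction of full scale. A call has 1 to 8 rows; each row is the pose to reach, as a shift and turn from the pose commanded when the call began, turning the shorter way round; what a row does not reach only later rows make up. Full scale, the value 1, is 40 cm for a shift and 2 pi rad for a turn. A row lasts 1/10 s, in which the tool goes at most 50 mm and 8.59 degrees, less where a joint would pass 70% of its speed; a pose out of reach is approached as far as the arm can. A call with a number of a shift or a turn outside -1 to 1 is refused whole. A call with a gripper value outside its range is refused whole. "grip" is the gripper's target within -1 to 1 (fully open at 1, half-way at 0, shut at -1), set as the call begins (left out, the last holds). The fingers move at their own pace and stop on an object; the grip force is fixed at half the most. Time passes only in rows, so rows that repeat a pose let the fingers close. It gives the time, the measured TCP pose, the force, the opening and the grip force at its end, in the units of the state.
- get_obs(): the state, without advancing time (a new reading comes with each control period).
- get_image(name): name is "scene" or "top" or "wrist"; returns (picture, depth): 400x640x3 uint8, red, green, blue; 400x640 float32, m along the optical axis (not along the pixel's ray), 0 where there is no reading.
- camera_model(name): a dict with "intrinsics" (3x3 intrinsics, pixels), "origin" and "orientation" of the camera in the world; the wrist camera has in their place "tool_from_camera" (4x4, takes a point from camera to tool coordinates, whose origin is the TCP and whose axes are the flange's). Camera axes: x right, y down, z forward; pixel columns grow to the right and rows downward; lengths in m; the calibration is good to about 2 mm. The wrist camera is an equidistant fisheye: a pixel r from the principal point sees the ray r / f radians off the axis. A picture is of the moment at which its call begins: read the wrist's pose just before it. camera_model takes no time and is no camera call.
- sign_off(): hands the job in; it is judged then, once.
Trained networks look in the newest picture that a camera, given by its name, has taken for a name from the list of things; names that differ only in an ending like _2 or _b are one class to them, and where a whole thing is asked for, a point or a joint stands for the part that bears it (a point fixed in the world has none). Each returns a list of dicts, best first, with "score" (0 to 1); they miss things now and then, are a little off and sometimes report something else, mostly with a low value. They report only what shows in the picture. A call takes as long as a camera call. They do not tell look-alikes from the thing itself.
- recognise(label, camera): "centre" ([x, y, z] in m, in the coordinates of the camera as it stood for that picture, good to about 4 mm: the middle of the surface that is visible of it).
- regions_of(label, camera): "mask" (400x640 bool, what is visible of it).
The state is a dict: "clock": time; "joint_pos": joint angles; "joint_velocities": joint speeds; "joint_torque": joint torques, N m; "eef_pos": TCP position; "tcp_rot": TCP orientation; "force": force on the tool from outside, world axes, zero at the start; "moment": the same for the moment, N m; "finger_gap": finger opening in m; "grasp_force": force on a finger pad.
Only numpy, scipy, OpenCV 4.12 (cv2) and the standard library are available. Lean on these libraries where they do the work, as an engineer would, in place of code of your own. Each camera call takes 0.05 s, during which the arm holds its last target. There are 200 camera calls.

### The job

Bring the bench battery on line: push the heavy upright battery pack along the bench with your fingers, low down near its base so that it slides and does not tip, into its dock until it is fully home and the spring catch has snapped in behind it. Only then push the isolator lever on the terminal box all the way over, away from the robot. Do not grasp, lift or tip the pack, keep your fingers off its lid and carrying bar, and leave the things standing around where they are.

Things in the scene. Friction and masses are not known exactly. Their poses are not given: they have to be found in the camera images.
- battery_pack: Heavy upright battery pack, grey case, black lid, carrying bar on top (to 172 mm). 80 mm deep (its x), 110 wide (y), 150 tall; 0.7 to 1 kg. Origin: centre of its underside, z up. Its +x face leads into the dock (contact slots low in it). Bench friction 0.5 to 0.7: pushed lower than 50 mm it slides, higher it may tip. Starts 4 to 10 cm short of the dock's mouth, somewhat out of line and turned.
- pack_lid: The pack's black lid, 120 to 150 mm above the bench, with its carrying bar on top (9 mm thick, along the pack's y, 162 to 172 mm up). Fixed to the pack. Not to be touched: no pushing or holding here. Origin: the pack's origin.
- pack_back (a point): Middle of the pack's flat back (-x) face, 30 mm above the bench: a good height to push at. Its x axis points the way the pack has to go.
- dock: Battery dock bolted to the bench, no floor. Origin: on the bench, where the home pack's origin lies; its x is the insertion direction (roughly the robot's left), the mouth opens to -x; y points roughly to the robot. Two rails 25 mm tall, inner faces at y = -57 and +57 mm, x = -80 to +42. The pack stops against a grey terminal box: face at x = +40, to x = 124, 134 mm wide, 76 tall.
- dock_mouth (a point): Middle of the dock's mouth, on the bench at dock x = -121 mm: from here the flared lead-ins (25 mm tall) narrow from y = -85 and +85 to the rails at x = -80.
- dock_blades (a point): Middle of the stop face of the terminal box, 45 mm above the bench. Two brass contact blades beside it (dock y = -25 and +25), 5 mm thick, 14 long, enter the pack's 14 mm wide slots.
- catch (a joint): Spring catch: steel pawl on top of the rail at the dock's +y side. 0 = sprung in; grows (rad) to about 0.12 as the entering pack pushes it aside by its ramp (adds some 2 to 6 N to the push); snaps back to 0 when the pack is home. It works by itself.
- catch_nose (a point): Inner top corner of the catch's nose: dock x = -43.5, y = +49, 42 mm above the bench when sprung in, 3.5 mm behind the back of a pack that is home. The catch's ramp runs from it to x = -79, y = +62; it lies 30 to 42 mm above the bench.
- isolator (a joint): Isolator lever on the terminal box, rad. 0 = off, leaning 0.5 rad to the dock's +y (toward the robot); 1.0 = on, leaning 0.5 rad to -y (away from the robot). Hinge axis along the dock's x, at dock x = 94, y = 0, 90 mm above the bench. Stiff (0.12 N m); stays where it is left.
- isolator_grip (a point): Point on the axis of the lever's black grip, 45 mm from the hinge; the grip is a round bar 20 mm thick that ends 68 mm from the hinge.
- measuring_cylinder: Bystander, loose: clear measuring cylinder, 40 mm foot, 170 tall. Origin: centre of its underside.
- amber_bottle: Bystander, loose: small brown bottle with a black cap, 38 mm across, 76 tall. Origin: centre of its underside.
- sample_vial_a: Bystander, loose: clear vial with a white cap, 20 mm across, 48 tall. Origin: centre of its underside.
- sample_vial_b: Bystander, loose: clear vial with a blue cap, 20 mm across, 48 tall. Origin: centre of its underside.
- white_pot: Bystander, loose: empty white plastic cup, 47 mm across, 54 tall. Origin: centre of its underside.
- kitchen_timer: Bystander, loose: wind-up timer, 60 mm across, 44 tall. Origin: centre of its underside.
There are look-alikes about, which are no part of the job. Of the things that look like the battery_pack, the larger one is meant.

How it is judged:
On the way, in this order (a step that is already met when the one before it is completed fails the run):
1. the pack is fully home in the dock and the catch has snapped in behind it (x of battery_pack in the frame of dock between -0.005 and 0.004 m and y of battery_pack in the frame of dock between -0.005 and 0.005 m and angle between the x axis of battery_pack and the x axis of dock, either way round below 0.07 rad and angle between battery_pack's own z axis and vertical below 0.05 rad and value of joint catch below 0.06 rad), for 0.2 s.
2. the isolator lever is pushed over to on (value of joint isolator above 0.85 rad), for 0.2 s.
At the end, for the whole second after the job is handed in: The pack stands upright and at rest in the dock, within 5 mm of the stop and of the dock's middle line and within 0.07 rad of straight, the catch is sprung in behind it (below 0.06 rad), and the isolator lever is on (above 0.85 rad) (all of step 1 and value of joint isolator above 0.85 rad and linear speed of battery_pack below 0.01 m/s); the robot touches nothing.
It fails at once if the pack is tipped by more than 0.2 rad (angle between battery_pack's own z axis and vertical above 0.2 rad).
It fails at once if the pack is lifted off the bench (height (world z) of battery_pack above 0.012 m).
It fails at once if the fingers press on the pack's lid or carrying bar (contact force between the fingers and pack_lid above 2 N).
It fails at once if a bystander is moved by more than 15 mm (distance of any of measuring_cylinder, amber_bottle, sample_vial_a, sample_vial_b, white_pot, kitchen_timer from where it was at the start of the episode above 0.015 m).
It also fails if it takes over 61 s, if anything falls off the work surface, if the arm or the gripper's body presses on something with over 40 N, if the wrist force passes 120 N, or if a joint passes its speed limit or range.

## Working session

There is one attempt and no reset: what is moved stays moved. The work goes in short steps, Python scripts to look and compute and a tool call to move; the robot and the scene stay as the last step left them, time stands still between calls to the robot, and variables do not carry over. Pictures are saved under pics/ and viewed, at most 10 in all, crops included, and the job is handed in when it is done.

Besides the shell and the picture viewer there is one more tool, called after ">>>" by a JSON object that holds its "method" and its "body". move_arm: Moves the arm, as the interface text tells. Shift numbers are shares of 40 cm and turn numbers shares of 2 pi rad, none past 1 either way. Its arguments: {"type":"object","properties":{"series":{"type":"array","items":{"type":"number"}},"grip":{"type":"number"}},"required":["series"]}

```bash
mkdir -p pics; cat > h.py <<'E'
from plant import *
import numpy as np, cv2
def pts(name,depth):
    m=camera_model(name);K=np.array(m["intrinsics"]);v,u=np.mgrid[:400,:640]
    P=np.stack([(u-K[0,2])/K[0,0]*depth,(v-K[1,2])/K[1,1]*depth,depth],-1)
    return P@np.array(m["orientation"]).T+np.array(m["origin"])
def w(name,c):
    m=camera_model(name);return np.array(m["orientation"])@np.array(c)+np.array(m["origin"])
E
python3 - <<'E'
from h import *
o=get_obs();print(o["clock"],o["eef_pos"],o["tcp_rot"],o["finger_gap"])
for n in("scene","top"):
    im,d=get_image(n);cv2.imwrite(f"pics/{n}0.png",im[...,::-1]);np.save(n+"0.npy",d)
    print(n,camera_model(n)["origin"],np.array(camera_model(n)["orientation"])[:,2])
    for l in["battery_pack","dock","isolator","catch","isolator_grip","measuring_cylinder","amber_bottle","sample_vial_a","white_pot","kitchen_timer"]:
        print(l,[(round(r["score"],2),np.round(w(n,r["centre"]),3).tolist()) for r in recognise(l,n)])
print(get_obs()["clock"])
E
```

```text
0.0 [0.15801935 0.62985419 0.23041138] [[-9.69963698e-01  2.43249553e-01 -2.80460330e-04]
 [ 2.43249671e-01  9.69962185e-01 -1.71962558e-03]
 [-1.46262239e-04 -1.73619627e-03 -9.99998482e-01]] 0.08474895504167335
scene [-0.18926788 -0.57831178  0.78905454] [ 0.57157852  0.49568554 -0.6539066 ]
battery_pack [(0.8, [0.473, -0.219, 0.115]), (0.75, [0.638, -0.082, 0.049]), (0.71, [0.178, -0.324, 0.102])]
dock [(0.59, [0.445, 0.089, 0.047])]
isolator [(0.43, [0.463, 0.131, 0.128])]
catch [(0.65, [0.425, 0.009, 0.044])]
isolator_grip [(0.54, [0.459, 0.134, 0.128])]
measuring_cylinder [(0.91, [0.63, -0.264, 0.089]), (0.16, [0.324, 0.251, 0.023])]
amber_bottle [(0.71, [0.64, -0.004, 0.044]), (0.63, [0.639, -0.08, 0.047]), (0.4, [0.325, 0.252, 0.027])]
sample_vial_a []
white_pot [(0.76, [0.31, -0.327, 0.038])]
kitchen_timer [(0.81, [0.324, 0.251, 0.025])]
top [ 0.30757591 -0.02703001  1.2262528 ] [ 0.10509251  0.01013146 -0.99441084]
battery_pack [(0.63, [0.501, -0.193, 0.148]), (0.58, [0.199, -0.299, 0.108])]
dock [(0.83, [0.466, 0.103, 0.076]), (0.59, [0.307, -0.336, 0.03])]
isolator [(0.65, [0.46, 0.138, 0.139])]
catch [(0.74, [0.423, 0.016, 0.042])]
isolator_grip [(0.73, [0.655, -0.127, 0.048])]
measuring_cylinder [(0.77, [0.626, -0.257, 0.1])]
amber_bottle [(0.56, [0.637, 0.002, 0.055])]
sample_vial_a [(0.6, [0.629, -0.082, 0.045])]
white_pot [(0.71, [0.306, -0.335, 0.029]), (0.39, [0.628, -0.258, 0.099])]
kitchen_timer [(0.68, [0.329, 0.26, 0.032])]
1.1
```

View pics/scene0.png

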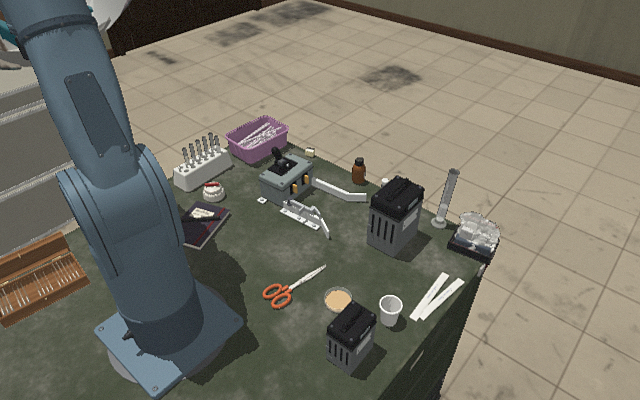

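View pics/top0.png

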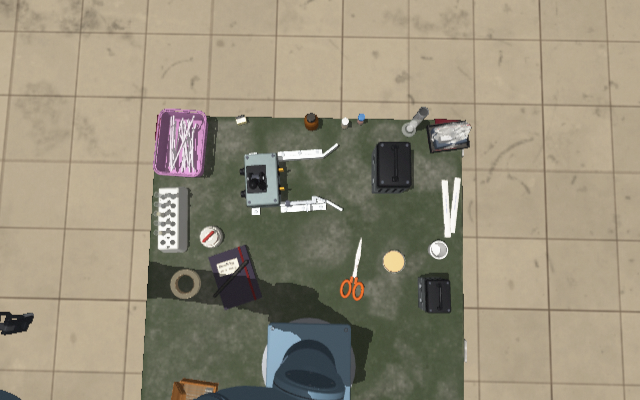

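Two packs: the top-view pixels (393,167), which is the larger one with its label and the one by the dock mouth, and (435,294), which is smaller. The larger fits the description. I'll confirm it with a crop and fit poses from depth.

```bash
cat >> h.py <<'E'
def cloud(cams=("top","scene"),new=True):
    out=[]
    for n in cams:
        im,d=get_image(n);P=pts(n,d);out.append((im,d,P))
    return out
def rect(P,d,lo,hi,box,show=""):
    x0,x1,y0,y1=box
    m=(d>0)&(P[...,2]>lo)&(P[...,2]<hi)&(P[...,0]>x0)&(P[...,0]<x1)&(P[...,1]>y0)&(P[...,1]<y1)
    k,lab,st,_=cv2.connectedComponentsWithStats(m.astype(np.uint8));i=1+np.argmax(st[1:,4]);q=P[lab==i]
    r=cv2.minAreaRect((q[:,:2]*1000).astype(np.float32))
    print(show,len(q),"c",np.round(r[0],1),"size",np.round(r[1],1),"ang",round(r[2],2),"z",np.round(np.median(q[:,2]),4))
    return r,q
E
python3 - <<'E'
from h import *
d=np.load("top0.npy");P=pts("top",d)
rect(P,d,.135,.165,(.4,.62,-.3,-.1),"packlid")
rect(P,d,.08,.165,(.1,.3,-.4,-.2),"small")
rect(P,d,.066,.084,(.36,.58,.04,.2),"box")
rect(P,d,.10,.17,(.36,.58,.04,.2),"lever")
for n,b in(("catchrail",(.36,.45,-.1,.08)),("farrail",(.48,.6,-.1,.08))):
    rect(P,d,.012,.055,b,n)
m=(d>0)&(P[...,2]>.02)&(P[...,0]>.38)&(P[...,0]<.7)&(P[...,1]>-.42)&(P[...,1]<-.25)
print(np.round(P[m][:: max(1,m.sum()//40)],3).tolist())
im=cv2.imread("pics/top0.png")
c=np.hstack([cv2.resize(im[100:340,340:480],None,fx=2.4,fy=2.4,interpolation=cv2.INTER_CUBIC),cv2.resize(im[120:260,220:340],(420,576*1),interpolation=cv2.INTER_CUBIC)])
cv2.imwrite("pics/crop1.png",c);print(c.shape)
E
```

```text
packlid 1397 c [ 510.3 -198.2] size [109.3  79.4] ang 0.88 z 0.1492
small 867 c [ 195.  -313.6] size [79.4 59.6] ang 1.53 z 0.1071
box 1488 c [478.6 129.6] size [134.5  86.1] ang 5.2 z 0.076
lever 90 c [461.2 142. ] size [36.5 23. ] ang 22.03 z 0.1465
catchrail 277 c [421.2   1.1] size [ 39.7 156.1] ang 4.03 z 0.0378
farrail 230 c [554.2   5.7] size [ 26.3 150.3] ang 14.66 z 0.0235
[[0.646, -0.259, 0.167], [0.641, -0.27, 0.159], [0.632, -0.252, 0.166], [0.627, -0.255, 0.165], [0.626, -0.257, 0.153], [0.624, -0.264, 0.143], [0.654, -0.389, 0.027], [0.636, -0.388, 0.08], [0.632, -0.375, 0.083], [0.628, -0.345, 0.089], [0.623, -0.258, 0.091], [0.627, -0.371, 0.085], [0.627, -0.337, 0.071], [0.631, -0.252, 0.041], [0.622, -0.365, 0.081], [0.621, -0.316, 0.071], [0.623, -0.388, 0.071], [0.617, -0.332, 0.08], [0.625, -0.254, 0.031], [0.615, -0.355, 0.08], [0.624, -0.323, 0.031], [0.615, -0.386, 0.07], [0.612, -0.352, 0.071], [0.61, -0.325, 0.065], [0.615, -0.406, 0.05], [0.608, -0.374, 0.068], [0.606, -0.352, 0.061], [0.604, -0.33, 0.057], [0.615, -0.415, 0.02], [0.602, -0.377, 0.058], [0.599, -0.356, 0.057], [0.596, -0.335, 0.057], [0.602, -0.323, 0.023], [0.598, -0.391, 0.044], [0.596, -0.374, 0.039], [0.593, -0.353, 0.04], [0.591, -0.338, 0.035], [0.588, -0.331, 0.033], [0.586, -0.334, 0.031], [0.584, -0.35, 0.031], [0.58, -0.339, 0.022], [0.572, -0.323, 0.02]]
(576, 756, 3)
```

View pics/crop1.png

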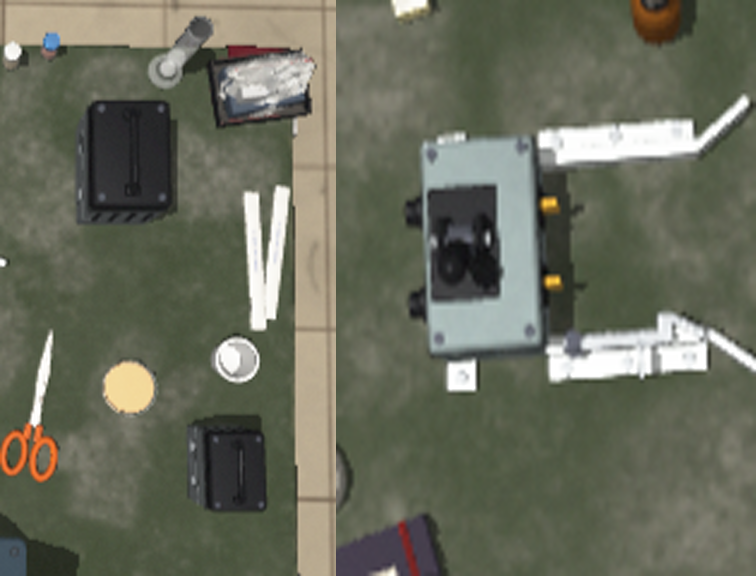

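The crop confirms the larger pack (109×79 mm lid) at crop pixels (130,155). In the dock frame it sits at about x=-247, y=-2 mm, turned -4.3°. I'll push with the back of one fully open finger, which stands proud of the gripper body, with tool y along the dock's x.

>>> {"method": "move_arm", "body": {"series": [0.7,-0.7,0.1,0.0535,0.7,-0.7,0.1,0.0535,0.7,-0.7,0.1,0.0535,0.7,-0.7,0.1,0.0535,0.7,-0.7,0.1,0.0535,0.7,-0.7,0.1,0.0535,0.7,-0.7,0.1,0.0535,0.7,-0.7,0.1,0.0535], "grip": 1}}

```text
clock: 1.9
eef_pos: [0.4396, 0.3486, 0.2718]
tcp_rot: [[-0.996, -0.09, 0.001], [-0.09, 0.996, 0.0], [-0.001, 0.0, -1.0]]
force: [0.0, 1.1, -0.3]
finger_gap: 0.0852
grasp_force: 0.0
```

```bash
python3 - <<'E'
from h import *
d=np.load("top0.npy");P=pts("top",d)
for n,b in(("near",(.36,.45,-.06,.06)),("far",(.50,.6,-.03,.06))):
  m=(d>0)&(P[...,2]>.019)&(P[...,2]<.03)&(P[...,0]>b[0])&(P[...,0]<b[1])&(P[...,1]>b[2])&(P[...,1]<b[3]);q=P[m]
  v=cv2.fitLine(q[:,:2].astype(np.float32),cv2.DIST_HUBER,0,.01,.01).ravel();print(n,len(q),v,np.degrees(np.arctan2(v[1],v[0])),q.min(0),q.max(0))
# sticks
for u,v in((446,180),(457,180),(449,233)):print(P[v,u])
E
```

```text
near 60 [ 0.01957621  0.9998084   0.42717054 -0.02258147] 88.87829 [ 0.41468163 -0.05921577  0.01977819] [0.43264707 0.05758115 0.02933327]
far 134 [ 0.09033658 -0.9959113   0.5501842   0.01472438] -84.817024 [ 0.54168755 -0.02992318  0.01904803] [0.55974115 0.05879652 0.02981219]
[ 0.49691379 -0.36312945 -0.00078094]
[ 0.49720347 -0.39235291  0.00131344]
[ 0.35305074 -0.36915579  0.00232622]
```

>>> {"method": "move_arm", "body": {"series": [0.2,-0.95,0,0,0.2,-0.95,0,0,0.2,-0.95,0,0,0.2,-0.95,0,0,0.2,-0.95,0,0,0.2,-0.95,0,0,0.2,-0.95,0,0,0.2,-0.95,0,0]}}

```text
clock: 2.7
eef_pos: [0.5183, -0.0331, 0.2717]
tcp_rot: [[-0.996, -0.088, 0.001], [-0.088, 0.996, -0.001], [-0.001, -0.001, -1.0]]
force: [-0.1, 0.2, -1.0]
finger_gap: 0.0855
grasp_force: 0.0
```

>>> {"method": "move_arm", "body": {"series": [0,-0.72,0,0,0,-0.72,0,0,0,-0.72,0,0,0,-0.72,0,0,0,-0.72,0,0,0,-0.72,0,0,0,-0.72,0,0,0,-0.72,0,0]}}

```text
clock: 3.5
eef_pos: [0.5178, -0.3182, 0.2711]
tcp_rot: [[-0.996, -0.088, -0.0], [-0.088, 0.996, 0.0], [0.0, 0.0, -1.0]]
force: [-0.3, 0.0, 1.0]
finger_gap: 0.0852
grasp_force: 0.0
```

```bash
python3 - <<'E'
from h import *
o=get_obs();print(o["eef_pos"])
im,d=get_image("top");P=pts("top",d);cv2.imwrite("pics/top1.png",im[100:220,340:500,::-1].repeat(4,0).repeat(4,1))
rect(P,d,.135,.165,(.4,.62,-.26,-.1),"packlid")
im,d=get_image("scene");cv2.imwrite("pics/scene1.png",im[100:300,300:540,::-1].repeat(3,0).repeat(3,1))
E
```

```text
[ 0.51779729 -0.31816548  0.27106895]
packlid 1391 c [ 510.7 -198.1] size [110.   79.3] ang 0.89 z 0.1491
```

View pics/scene1.png

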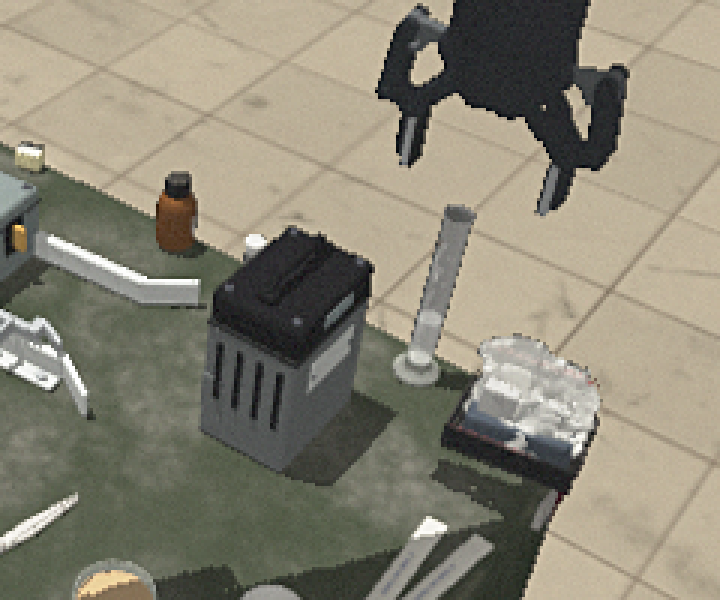

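The scene crop shows the finger's outer elbow at (380,90), wider than the tip at (403,165). I'll measure that profile from depth before choosing the pushing height.

```bash
python3 - <<'E'
from h import *
o=get_obs();R=np.array(o["tcp_rot"]);t=np.array(o["eef_pos"])
for n in("scene","top"):
    im,d=get_image(n);P=pts(n,d);q=(P[(d>0)&(P[...,2]>.2)]-t)@R
    q=q[(abs(q[:,0])<.06)&(abs(q[:,1])<.13)&(q[:,2]>-.17)]
    print(n)
    for z in np.arange(.01,-.16,-.008):
        s=q[abs(q[:,2]-z)<.004]
        if len(s)>2:print(round(-z*1000),"y",np.round(np.percentile(s[:,1],[0,2,98,100])*1000),"x",np.round([s[:,0].min()*1000,s[:,0].max()*1000]),len(s))
E
```

```text
scene
14 y [-49. -49.  49.  50.] x [-3.  8.] 7
22 y [-55. -54.  53.  54.] x [-12.  10.] 49
30 y [-56. -56.  55.  56.] x [-14.  11.] 63
38 y [-57. -57.  55.  57.] x [-15.  12.] 68
46 y [-57. -57.  55.  56.] x [-14.  10.] 72
54 y [-60. -59.  60.  64.] x [-11.  11.] 58
62 y [-74. -72.  70.  72.] x [-12.  13.] 120
70 y [-74. -74.  71.  73.] x [-16.  15.] 233
78 y [-74. -73.  69.  71.] x [-20.  18.] 257
86 y [-73. -72.  69.  71.] x [-20.  18.] 251
94 y [-72. -71.  69.  71.] x [-15.  19.] 215
102 y [-71. -70.  65.  69.] x [-13.  20.] 278
110 y [-69. -69.  65.  68.] x [-13.  19.] 350
118 y [-68. -67.  65.  66.] x [-17.  12.] 330
126 y [-38. -38.  36.  37.] x [-4. 33.] 43
134 y [-38. -37.  29.  35.] x [-8. 37.] 145
142 y [-38. -38.  31.  35.] x [-7. 37.] 185
150 y [-38. -37.  31.  36.] x [-9. 38.] 196
158 y [-38. -37.  29.  32.] x [-3. 38.] 195
top
22 y [43. 44. 54. 55.] x [ 8. 12.] 6
30 y [46. 46. 56. 57.] x [ 7. 12.] 6
38 y [45. 45. 53. 53.] x [ 8. 12.] 6
54 y [52. 52. 56. 56.] x [12. 13.] 3
62 y [42. 44. 75. 75.] x [-7. 14.] 34
70 y [30. 31. 75. 75.] x [-10.  14.] 42
78 y [27. 29. 74. 74.] x [-15.  18.] 73
86 y [21. 23. 72. 73.] x [-16.  18.] 53
94 y [23. 23. 72. 72.] x [-15.  18.] 48
102 y [21. 23. 71. 71.] x [-11.  16.] 39
110 y [35. 37. 69. 70.] x [-13.  14.] 96
118 y [32. 36. 68. 69.] x [-11.  13.] 107
126 y [34. 35. 39. 39.] x [-8. 15.] 18
134 y [27. 28. 39. 39.] x [-26.  22.] 30
142 y [26. 29. 39. 39.] x [-27.  20.] 34
150 y [30. 30. 38. 39.] x [-23.  19.] 34
158 y [29. 30. 39. 39.] x [-23.  17.] 39
```

Elbows reach ±74 mm between about 60 and 86 mm above the TCP, while the tips sit 13–14 mm above it. So I'll run with the TCP at about -0.009. The elbow then pushes the pack at roughly 50 mm, well under the lid. Back off first, then descend.

>>> {"method": "move_arm", "body": {"series": [0.01,-0.035,0,0,0.01,-0.035,0,0,0.01,-0.035,-0.6,0,0.01,-0.035,-0.6,0,0.01,-0.035,-0.6,0,0.01,-0.035,-0.6,0,0.01,-0.035,-0.6,0,0.01,-0.035,-0.6,0]}}

```text
clock: 4.5
eef_pos: [0.5182, -0.329, 0.0259]
tcp_rot: [[-0.996, -0.09, -0.009], [-0.09, 0.996, 0.005], [0.009, 0.006, -1.0]]
force: [0.3, 0.6, 0.4]
finger_gap: 0.0855
grasp_force: 0.0
```

>>> {"method": "move_arm", "body": {"series": [0,0,-0.05,0,0,0,-0.05,0,0,0,-0.085,0,0,0,-0.085,0,0,0,-0.085,0]}}

```text
clock: 5.0
eef_pos: [0.5225, -0.3317, -0.002]
tcp_rot: [[-0.996, -0.09, 0.001], [-0.09, 0.996, -0.0], [-0.001, -0.0, -1.0]]
force: [0.3, -0.4, 0.6]
finger_gap: 0.0854
grasp_force: 0.0
```

>>> {"method": "move_arm", "body": {"series": [0,0,-0.0175,0,0,0,-0.0175,0,-0.0014,0.015,-0.0175,0,-0.0027,0.03,-0.0175,0,-0.0039,0.043,-0.0175,0,-0.005,0.055,-0.0175,0,-0.006,0.066,-0.0175,0,-0.007,0.077,-0.0175,0]}}

```text
clock: 5.8
eef_pos: [0.5195, -0.3012, -0.0095]
tcp_rot: [[-0.996, -0.09, 0.001], [-0.09, 0.996, -0.001], [-0.001, -0.001, -1.0]]
force: [1.0, -3.2, -1.9]
finger_gap: 0.0853
grasp_force: 0.0
```

```bash
cat > look.py <<'E'
from h import *
import sys
o=get_obs();t=np.array(o["eef_pos"])
im,d=get_image("top");P=pts("top",d)
r,q=rect(P,d,.142,.158,(.4,.62,t[1]+.05,t[1]+.2),"lid")
m=q[:,2];A=np.c_[q[:,:2],np.ones(len(q))];c=np.linalg.lstsq(A[abs(m-np.median(m))<.006],m[abs(m-np.median(m))<.006],rcond=None)[0]
dx=np.array([-.0906,.9959]);dy=np.array([-.9959,-.0906]);v=np.array(r[0])-[486.0,47.9]
print("dock x,y",round(v@dx,1),round(v@dy,1),"tilt",np.round(c[:2],3),"tcp",np.round(t,4),"F",np.round(o["force"],1),"TCP dock",np.round([(t[:2]*1000-[486,47.9])@dx,(t[:2]*1000-[486,47.9])@dy],1),"t",o["clock"])
E
python3 look.py
```

```text
lid 695 c [ 524.3 -185.3] size [76.  80.2] ang 0.83 z 0.1491
dock x,y -235.8 -17.0 tilt [ 0.001 -0.007] tcp [ 0.5195 -0.3012 -0.0095] F [ 1.  -3.2 -1.9] TCP dock [-350.7   -1.8] t 5.8
```

Sliding without tilt; the arm hides part of the lid in the top view. Continue.

>>> {"method": "move_arm", "body": {"series": [-0.0018,0.02,0,0,-0.0036,0.04,0,0,-0.0054,0.06,0,0,-0.0073,0.08,0,0,-0.0091,0.1,0,0,-0.011,0.12,0,0,-0.0127,0.14,0,0,-0.0127,0.14,0,0]}}

```text
clock: 6.65
eef_pos: [0.514, -0.2422, -0.01]
tcp_rot: [[-0.996, -0.092, -0.001], [-0.092, 0.996, 0.002], [0.001, 0.002, -1.0]]
force: [0.9, 0.2, 1.3]
finger_gap: 0.0854
grasp_force: 0.0
```

```bash
sed -i 's/^m=q\[:,2\]/a=np.radians(r[2] if r[2]<45 else r[2]-90);u=np.array([np.cos(a),np.sin(a)]);n=np.array([-u[1],u[0]]);g=q[:,:2]*1000;e=np.percentile(g@u,99.7)-55+1;f=np.percentile(g@n,99.7)-40+1;C=e*u+f*n;print("edge centre",np.round(C,1),"yaw",np.degrees(a))\nm=q[:,2]/;s/v=np.array(r\[0\])/v=C/' look.py; python3 look.py
```

```text
lid 591 c [ 523.5 -125.1] size [64.9 80. ] ang 1.33 z 0.1492
edge centre [ 501.8 -124.7] yaw 1.3295702934265137
dock x,y -173.3 -0.1 tilt [-0.017 -0.002] tcp [ 0.514  -0.2422 -0.01  ] F [0.9 0.2 1.3] TCP dock [-291.5   -1.6] t 6.65
```

Yaw is still about 3.9° short of the dock's. I'll shift the contact right (world +x) and push a little to turn it.

>>> {"method": "move_arm", "body": {"series": [0.0015,-0.015,0,0,0.045,-0.011,0,0,0.045,-0.011,0,0,0.044,0,0,0,0.0432,0.01,0,0,0.0425,0.018,0,0,0.042,0.024,0,0,0.042,0.024,0,0]}}

```text
clock: 7.5
eef_pos: [0.5309, -0.2352, -0.0096]
tcp_rot: [[-0.996, -0.09, -0.0], [-0.09, 0.996, -0.0], [0.0, -0.0, -1.0]]
force: [0.8, -1.9, -0.3]
finger_gap: 0.0853
grasp_force: 0.0
```

```bash
python3 look.py
```

```text
lid 419 c [ 528.9 -119.1] size [52.8 79.4] ang 7.42 z 0.1491
edge centre [ 501.4 -122.5] yaw 7.421382427215576
dock x,y -171.1 0.1 tilt [-0.016 -0.003] tcp [ 0.5309 -0.2352 -0.0096] F [ 0.8 -1.9 -0.3] TCP dock [-286.1  -19. ] t 7.5
```

```bash
cat > look2.py <<'E'
from h import *
o=get_obs();t=np.array(o["eef_pos"]);R=np.array(o["tcp_rot"]);Q=[]
for n in("top","scene"):
    im,d=get_image(n);P=pts(n,d)
    m=(d>0)&(P[...,2]>.143)&(P[...,2]<.156)&(P[...,0]>.4)&(P[...,0]<.62)&(P[...,1]>t[1]+.05)&(P[...,1]<t[1]+.21)
    loc=(P-t)@R; m&=~((loc[...,1]<.079)&(abs(loc[...,0])<.06))
    q=P[m];Q.append(q);r=cv2.minAreaRect((q[:,:2]*1000).astype(np.float32));print(n,len(q),np.round(r[0],1),np.round(r[1],1),round(r[2],2))
q=np.vstack(Q);r=cv2.minAreaRect((q[:,:2]*1000).astype(np.float32));v=np.array(r[0])-[486,47.9];dx=np.array([-.0906,.9959]);dy=np.array([-.9959,-.0906])
print("both",np.round(r[0],1),np.round(r[1],1),round(r[2],2),"dock",np.round([v@dx,v@dy],1),"tcp",np.round(t,4),"F",np.round(o["force"],1),o["clock"])
E
python3 look2.py
```

```text
top 408 [ 528.8 -117.8] [53.2 76.8] 6.9
scene 838 [ 502.8 -122.4] [112.8  77.3] 8.17
both [ 502.8 -122.3] [112.8  77.5] 8.23 dock [-171.    -1.3] tcp [ 0.5308 -0.2352 -0.0097] F [ 0.6 -2.6 -0.6] 7.55
```

>>> {"method": "move_arm", "body": {"series": [0.0012,-0.015,0,0,-0.061,-0.021,0,0,-0.061,-0.021,0,0,-0.063,0,0,0,-0.064,0.012,0,0,-0.065,0.023,0,0,-0.066,0.034,0,0,-0.066,0.034,0,0]}}

```text
clock: 8.45
eef_pos: [0.5054, -0.2205, -0.0096]
tcp_rot: [[-0.996, -0.091, 0.001], [-0.091, 0.996, 0.0], [-0.001, 0.0, -1.0]]
force: [1.5, -1.4, 0.6]
finger_gap: 0.0851
grasp_force: 0.0
```

```bash
python3 look2.py
```

```text
top 630 [ 519.5 -101.9] [72.8 77. ] 0.98
scene 806 [ 502.9 -103.1] [114.2  76.2] 5.32
both [ 502.9 -103.1] [114.2  76.4] 5.29 dock [-151.9   -3.2] tcp [ 0.5054 -0.2205 -0.0096] F [ 1.5 -1.4  0.6] 8.45
```

```bash
python3 - <<'E'
from h import *
d=np.load("scene0.npy");P=pts("scene",d)
rect(P,d,.143,.156,(.4,.62,-.3,-.1),"scene0 (true .9)")
im,d=get_image("top");cv2.imwrite("pics/top2.png",im[100:230,220:420,::-1].repeat(4,0).repeat(4,1))
E
```

```text
scene0 (true .9) 1029 c [ 513.8 -200. ] size [113.3  79.9] ang 1.01 z 0.1518
```

View pics/top2.png

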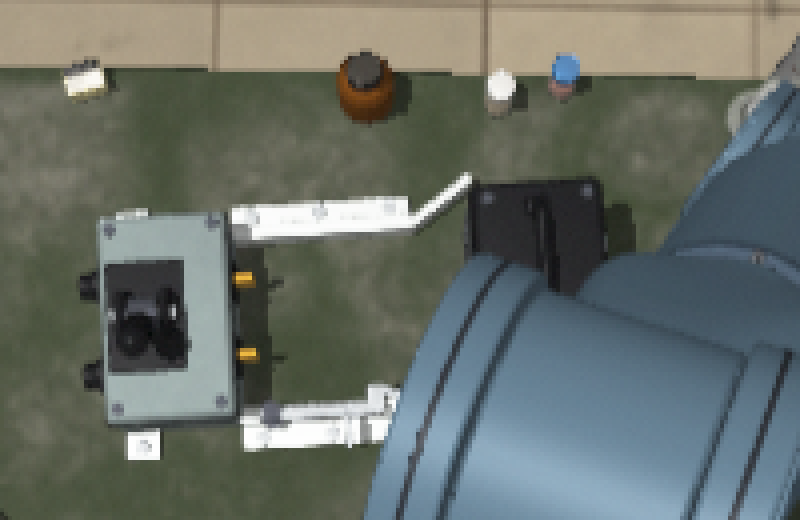

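The picture shows the lid's front edge at (470,180–255), just inside the far lead-in. It runs nearly parallel to the rails and is centred, so I'll push on centrally.

>>> {"method": "move_arm", "body": {"series": [0.001,-0.0075,0,0,0.013,-0.006,0,0,0.011,0.015,0,0,0.009,0.035,0,0,0.0075,0.055,0,0,0.0058,0.075,0,0,0.004,0.095,0,0,0.0024,0.113,0,0]}}

```text
clock: 9.4
eef_pos: [0.5055, -0.1757, -0.0096]
tcp_rot: [[-0.996, -0.091, 0.0], [-0.091, 0.996, -0.0], [-0.0, -0.0, -1.0]]
force: [1.4, -5.9, 1.2]
finger_gap: 0.0852
grasp_force: 0.0
```

```bash
python3 look2.py
```

```text
top 587 [516.6 -57.2] [67.4 75.8] 5.56
scene 789 [497.6 -58.5] [111.3  76.7] 5.06
both [497.6 -58.5] [111.3  76.7] 5.06 dock [-107.    -1.9] tcp [ 0.5055 -0.1757 -0.0096] F [ 1.4 -5.9  1.2] 9.4
```

>>> {"method": "move_arm", "body": {"series": [-0.0018,0.02,0,0,-0.0036,0.04,0,0,-0.0054,0.06,0,0,-0.0073,0.08,0,0,-0.0091,0.1,0,0,-0.011,0.12,0,0,-0.0127,0.14,0,0,-0.0136,0.15,0,0]}}

```text
clock: 10.3
eef_pos: [0.5005, -0.116, -0.0096]
tcp_rot: [[-0.996, -0.09, 0.001], [-0.09, 0.996, -0.0], [-0.001, -0.0, -1.0]]
force: [1.2, -5.2, -0.5]
finger_gap: 0.0854
grasp_force: 0.0
```

```bash
python3 look2.py
```

```text
top 553 [511.6   2.5] [68.4 75.9] 5.65
scene 702 [4.934e+02 2.000e-01] [113.   74.5] 5.37
both [493.3   0.7] [112.9  75.9] 5.63 dock [-47.7  -3. ] tcp [ 0.5005 -0.116  -0.0096] F [ 1.2 -5.2 -0.5] 10.3
```

>>> {"method": "move_arm", "body": {"series": [-0.0014,0.015,0,0,-0.0027,0.03,0,0,-0.0041,0.045,0,0,-0.0054,0.06,0,0,-0.0068,0.075,0,0,-0.0077,0.085,0,0,-0.0086,0.095,0,0,-0.0086,0.095,0,0]}}

```text
clock: 11.2
eef_pos: [0.4966, -0.078, -0.0098]
tcp_rot: [[-0.996, -0.091, -0.0], [-0.091, 0.996, 0.0], [0.0, 0.0, -1.0]]
force: [0.7, -1.8, -0.5]
finger_gap: 0.0855
grasp_force: 0.0
```

```bash
python3 look2.py
```

```text
top 493 [517.3  41.8] [51.2 77. ] 9.38
scene 673 [486.8  67. ] [111.8 134. ] 3.85
both [486.8  67. ] [111.8 134. ] 3.85 dock [18.9 -2.6] tcp [ 0.4966 -0.078  -0.0098] F [ 0.7 -1.8 -0.5] 11.2
```

>>> {"method": "move_arm", "body": {"series": [-0.0004,0.004,0,0,-0.0008,0.009,0,0,-0.0011,0.0125,0,0,-0.0014,0.015,0,0,-0.0016,0.0175,0,0,-0.0018,0.02,0,0,-0.0018,0.02,0,0]}}

```text
clock: 12.0
eef_pos: [0.4961, -0.0706, -0.0097]
tcp_rot: [[-0.996, -0.09, 0.0], [-0.09, 0.996, -0.0], [-0.0, -0.0, -1.0]]
force: [1.7, -4.8, 0.0]
finger_gap: 0.0852
grasp_force: 0.0
```

```bash
sed -i 's/(P\[...,1\]<t\[1\]+.21)/(P[...,1]<min(t[1]+.21,.1))/' look2.py; python3 look2.py
```

```text
top 484 [518.8  49.4] [48.8 79. ] 12.35
scene 655 [487.7  45. ] [110.3  74.2] 5.55
both [487.7  46.3] [110.3  76.3] 5.17 dock [-1.7 -1.6] tcp [ 0.4961 -0.0706 -0.0097] F [ 1.7 -4.8  0. ] 12.0
```

>>> {"method": "move_arm", "body": {"series": [-0.0003,0.003,0,0,-0.0005,0.006,0,0,-0.0008,0.009,0,0,-0.001,0.011,0,0,-0.001,0.011,0,0]}}

```text
clock: 12.6
eef_pos: [0.4952, -0.066, -0.0098]
tcp_rot: [[-0.996, -0.09, -0.001], [-0.09, 0.996, -0.0], [0.001, 0.0, -1.0]]
force: [-1.0, -5.3, 0.2]
finger_gap: 0.0856
grasp_force: 0.0
```

>>> {"method": "move_arm", "body": {"series": [-0.0003,0.003,0,0,-0.0005,0.006,0,0,-0.0008,0.009,0,0,-0.001,0.011,0,0,-0.001,0.011,0,0]}}

```text
clock: 13.1
eef_pos: [0.4947, -0.0658, -0.0094]
tcp_rot: [[-0.996, -0.087, 0.0], [-0.087, 0.996, -0.004], [0.0, -0.004, -1.0]]
force: [-1.3, -15.1, 2.3]
finger_gap: 0.0857
grasp_force: 0.0
```

The arm stopped at dock x = -114 under 15 N, which is exactly home. Back off, rise, and check the catch.

>>> {"method": "move_arm", "body": {"series": [0.004,-0.05,0,0,0.01,-0.11,0,0,0.01,-0.11,0.1,0,0.01,-0.11,0.2,0,0.01,-0.11,0.4,0,0.01,-0.11,0.6,0,0.01,-0.11,0.72,0,0.01,-0.11,0.72,0]}}

```text
clock: 13.9
eef_pos: [0.4983, -0.1038, 0.2721]
tcp_rot: [[-0.996, -0.092, -0.001], [-0.092, 0.996, 0.002], [0.001, 0.002, -1.0]]
force: [2.3, 0.6, -0.5]
finger_gap: 0.0856
grasp_force: 0.0
```

>>> {"method": "move_arm", "body": {"series": [0,-0.4,0.05,0,0,-0.4,0.05,0,0,-0.4,0.05,0,0,-0.4,0.05,0,0,-0.4,0.05,0], "grip": -1}}

```text
clock: 14.4
eef_pos: [0.4986, -0.2665, 0.2901]
tcp_rot: [[-0.996, -0.088, -0.001], [-0.088, 0.996, 0.001], [0.001, 0.001, -1.0]]
force: [0.2, 0.5, -0.3]
finger_gap: 0.0122
grasp_force: 0.0
```

```bash
python3 - <<'E'
from h import *
print(get_obs()["eef_pos"],get_obs()["clock"])
im,d=get_image("top");P=pts("top",d);a=im[120:230,225:345,::-1]
rect(P,d,.142,.158,(.4,.62,-.05,.1),"lid")
r,q=rect(P,d,.12,.17,(.36,.58,.105,.2),"lever");print(q[q[:,2]>.13].mean(0),q[:,2].max())
im,d=get_image("scene");b=im[120:270,230:400,::-1]
cv2.imwrite("pics/c3.png",np.hstack([cv2.resize(a,(400,400),interpolation=2),cv2.resize(b,(400,400),interpolation=2)]))
E
```

```text
[ 0.49862314 -0.26647694  0.29009738] 14.4
lid 1343 c [486.3  48.9] size [110.8  80.3] ang 5.45 z 0.1492
lever 80 c [458.2 140.1] size [30.6 18.1] ang 3.16 z 0.1467
[0.45464703 0.13935104 0.14584266] 0.15452811720545756
```

View pics/c3.png

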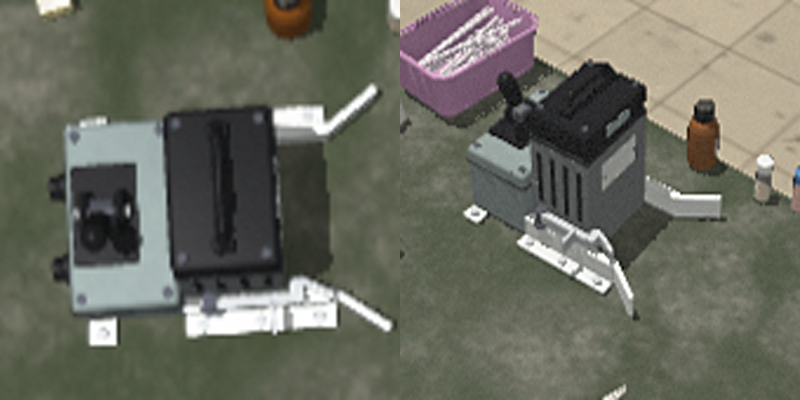

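Pack is at (486.3, 48.9), yaw 5.45°, against a dock origin of (486.0, 47.9), 5.2°: home. The catch nose at crop pixels (300,285) shows behind the pack's back corner. Next the lever, with shut fingers, and a numeric check of the nose.

```bash
python3 - <<'E'
from h import *
dx=np.array([-.0906,.9959]);dy=np.array([-.9959,-.0906])
def nose(P,d,s):
    v=P[...,:2]*1000-[486,47.9];X=v@dx;Y=v@dy
    m=(d>0)&(P[...,2]>.035)&(P[...,2]<.05)&(Y>40)&(Y<75)&(X>-85)&(X<-40)
    for a in(-80,-70,-60,-50):
        k=m&(X>a)&(X<a+10)
        if k.sum():print(s,a,k.sum(),"Ymin",round(Y[k].min(),1),"max",round(Y[k].max(),1))
d=np.load("top0.npy");nose(pts("top",d),d,"start")
im,d=get_image("top");nose(pts("top",d),d,"now")
E
```

```text
start -80 4 Ymin 62.4 max 64.8
start -70 10 Ymin 55.9 max 63.9
start -60 14 Ymin 50.0 max 65.7
start -50 25 Ymin 49.1 max 67.9
now -80 5 Ymin 61.6 max 66.9
now -70 10 Ymin 56.1 max 64.0
now -60 13 Ymin 50.3 max 65.7
now -50 25 Ymin 49.5 max 67.9
```

>>> {"method": "move_arm", "body": {"series": [-0.24,0.98,0,0,-0.24,0.98,0,0,-0.24,0.98,0,0,-0.24,0.98,0,0,-0.24,0.98,0,0,-0.24,0.98,0,0,-0.24,0.98,0,0,-0.24,0.98,0,0]}}

```text
clock: 15.35
eef_pos: [0.4018, 0.1265, 0.2904]
tcp_rot: [[-0.996, -0.094, -0.0], [-0.094, 0.996, 0.001], [0.0, 0.001, -1.0]]
force: [1.3, -0.0, -0.0]
finger_gap: 0.0004
grasp_force: 0.0
```

The catch nose is exactly where it was when sprung in. Lower beside the lever, then push.

>>> {"method": "move_arm", "body": {"series": [0,0.02,-0.1,0,0,0.02,-0.2,0,0,0.02,-0.3,0,0,0.02,-0.4125,0,0,0.02,-0.4125,0,0,0.02,-0.4125,0]}}

```text
clock: 15.95
eef_pos: [0.4031, 0.1318, 0.1257]
tcp_rot: [[-0.996, -0.092, -0.002], [-0.092, 0.996, -0.0], [0.002, -0.0, -1.0]]
force: [-0.2, -0.4, 0.6]
finger_gap: -0.0003
grasp_force: 0.0
```

>>> {"method": "move_arm", "body": {"series": [0.04,0.0036,0,0,0.07,0.0064,0,0,0.09,0.008,0,0,0.11,0.01,0,0,0.13,0.012,0,0,0.15,0.0136,0,0,0.165,0.015,0,0,0.165,0.015,0,0]}}

```text
clock: 16.75
eef_pos: [0.4715, 0.1371, 0.1254]
tcp_rot: [[-0.996, -0.09, 0.002], [-0.09, 0.996, 0.0], [-0.002, 0.0, -1.0]]
force: [-1.3, 0.9, 1.7]
finger_gap: 0.0001
grasp_force: 0.4
```

Creep on until the end stop is felt.

>>> {"method": "move_arm", "body": {"series": [0.01,0.001,0,0,0.018,0.0016,0,0,0.025,0.0023,0,0,0.025,0.0023,0,0]}}

```text
clock: 17.15
eef_pos: [0.4782, 0.1374, 0.1246]
tcp_rot: [[-0.996, -0.09, -0.004], [-0.09, 0.996, -0.001], [0.005, -0.001, -1.0]]
force: [-7.2, -1.0, 2.9]
finger_gap: 0.0002
grasp_force: 3.8
```

```bash
cat > lev.py <<'E'
from h import *
im,d=get_image("scene");P=pts("scene",d);v=P[...,:2]*1000-[486,47.9];X=v@[-.0906,.9959];Y=v@[-.9959,-.0906]
t=get_obs()["eef_pos"]
m=(d>0)&(abs(X-94)<16)&(Y<25)&(Y>-60)&(P[...,2]>.105)&(P[...,2]<.165)
for z in np.arange(.105,.165,.01):
    k=m&(abs(P[...,2]-z)<.005)
    if k.sum():print(round(z,3),k.sum(),np.round([Y[k].min(),Y[k].max()],1))
cv2.imwrite("pics/lev.png",cv2.resize(im[120:220,230:350,::-1],(600,500),interpolation=2))
E
python3 lev.py
```

```text
0.105 9 [-12.8  -4.6]
0.115 15 [-21.1  -6.3]
0.125 12 [-25.1   0.3]
0.135 32 [-32.    9.6]
0.145 40 [-36.3   9.7]
0.155 24 [-6.6  9.6]
0.165 13 [ 0.7 10.5]
```

>>> {"method": "move_arm", "body": {"series": [0.006,0.0005,0,0,0.012,0.001,0,0,0.015,0.0013,0,0,0.015,0.0013,0,0,0.015,0.0013,0,0]}}

```text
clock: 17.7
eef_pos: [0.479, 0.1374, 0.1241]
tcp_rot: [[-0.996, -0.091, -0.015], [-0.091, 0.996, -0.003], [0.015, -0.001, -1.0]]
force: [-21.2, -1.4, 16.3]
finger_gap: 0.0001
grasp_force: 13.0
```

```bash
python3 lev.py
```

```text
0.105 10 [-12.5  -0.8]
0.115 14 [-20.4  -7. ]
0.125 12 [-26.4   5.5]
0.135 27 [-36.7   8.3]
0.145 41 [-33.3   9.9]
0.155 23 [-7.8  8.9]
0.165 13 [0.1 8.2]
```

The end stop is reached (21 N, no further motion). Withdraw, rise and check.

>>> {"method": "move_arm", "body": {"series": [-0.05,-0.005,0,0,-0.12,-0.011,0,0,-0.19,-0.017,0,0,-0.19,-0.017,0.1,0,-0.19,-0.017,0.2,0,-0.19,-0.017,0.3,0,-0.19,-0.017,0.4,0,-0.19,-0.017,0.4,0]}}

```text
clock: 18.55
eef_pos: [0.4142, 0.1329, 0.2906]
tcp_rot: [[-0.996, -0.09, 0.011], [-0.09, 0.996, 0.005], [-0.012, 0.004, -1.0]]
force: [1.6, -0.1, 0.9]
finger_gap: -0.0001
grasp_force: 0.0
```

>>> {"method": "move_arm", "body": {"series": [0.1,0.7,0,0,0.1,0.7,0,0,0.1,0.7,0,0,0.1,0.7,0,0,0.1,0.7,0,0,0.1,0.7,0,0,0.1,0.7,0,0]}}

```text
clock: 19.25
eef_pos: [0.4491, 0.4173, 0.284]
tcp_rot: [[-0.995, -0.096, 0.0], [-0.096, 0.995, 0.003], [-0.0, 0.003, -1.0]]
force: [-0.6, 0.9, 0.6]
finger_gap: -0.0003
grasp_force: 0.0
```

```bash
python3 lev.py; python3 - <<'E'
from h import *
im,d=get_image("top");P=pts("top",d);rect(P,d,.142,.158,(.4,.62,-.05,.11),"lid");rect(P,d,.11,.17,(.36,.58,.12,.2),"lever")
cv2.imwrite("pics/top4.png",im[80:260,140:480,::-1].repeat(2,0).repeat(2,1));print(get_obs()["clock"],get_obs()["force"])
E
```

```text
0.105 8 [-12.8  -1.1]
0.115 17 [-21.  -5.]
0.125 31 [-25.7  -7.6]
0.135 33 [-35.5 -13. ]
0.145 32 [-37.  -15.4]
0.155 17 [-38.2 -21.3]
lid 1332 c [486.3  48.7] size [110.3  80.3] ang 4.95 z 0.1492
lever 116 c [497.9 144.1] size [32.  18.7] ang 3.86 z 0.14
19.35 [-0.56354289 -1.75129952  0.15417316]
```

View pics/top4.png

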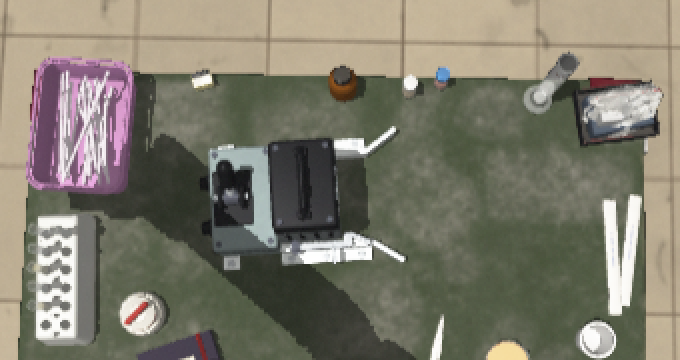

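The picture shows the pack home at (303,185), the lever leaning away at (233,175), and the bystanders where they were. Hand in.

```bash
python3 -c "
from plant import *
print(sign_off())"
```

```text
the job is handed in; nothing more can be done
None
```

The battery pack is fully home with the catch sprung in behind it, the isolator lever is pushed over to on, and I handed the job in at about 19 s; the sign-off returned no verdict.

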